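Load the potting housing into the tilted nest and clamp it

ROBOT

A 6-joint arm with a two-finger parallel gripper is mounted at the origin on the work surface. World frame = base frame: x ahead of the robot, y to its left, z up, the work surface at z = 0. Lengths are in m, angles in degrees, forces in N, time in s.
With the tool pointing down it reaches from about 0.4 to 0.825 m from the base axis. Payload 7 kg.
Tool frame: the origin (TCP) lies midway between the tips of the shut fingers; the grasp point (between the pads) lies 19 mm behind it; z points along the fingers, y is the line along which they close (so a half turn about z gives the same grasp; the last joint's range is limited). The gripper opens to 88 mm and grips with 3 to 60 N. Pads are 19 mm wide; open, the fingers measure 130 mm over their backs; the gripper's body (78 mm by 193 mm) begins 47 mm behind the grasp point.
Start: joints at [84.689, 20.546, 0.682, 0, -70.136, -16.507], TCP at [0.251, 0.627, 0.227] pointing down, gripper open.
Joint ranges: [-176.03, 176.03], [-82.01, 121.73], [-58.28, 71.71], [-173.87, 95.51], [-174.79, -0.11], [-173.66, 173.66]. Speed limits (degrees/s): [136.94, 136.94, 172.46, 180, 180, 180].

INTERFACE

Orientations are given as a 3x3 rotation matrix whose columns are the frame's x, y, z axes.
In Python, from rig import robot gives the robot as it stands. Calls block until the motion is done:
- robot.goto(position, orientation): joint-space move of the TCP to a pose.
- robot.servo_line(position, ori=None, speed=0.15): straight line of the TCP; ori=None keeps the orientation; speed is the mean speed in m/s.
- robot.movej(angles): joint-space move.
- robot.move_gripper(opening): opening from 0.0 (shut) to 1.0 (fully open); the grip force is fixed at half the most; returns when the fingers have stopped.
- robot.dwell(seconds).
- robot.ik(position, orientation): joint angles nearest the present ones, or None.
- robot.grab_frame(name): name is "side" or "top"; returns (picture, depth): 420x560x3 uint8, red, green, blue; 420x560 float32, m along the optical axis (not along the pixel's ray), 0 where there is no reading.
- robot.camera_info(name): a dict with "vfov" (degrees; the focal length in pixels is half the picture's height over the tangent of half this angle, whatever the lens; pixels are square), "cx", "cy" (the principal point, pixels), "view" (4x4, takes a point from world to camera coordinates). Camera axes: x right, y down, z forward; pixel columns grow to the right and rows downward; lengths in m; the calibration is good to about 2 mm. A picture is of the moment at which its call begins. camera_info takes no time and is no camera call.
A pose or a line that the arm cannot do raises robot.Unreachable and nothing moves.
- robot.job_done(): hands the job in; it is judged then, once.
Readings, each from a call of its own:
- robot.read_t(): time.
- robot.read_qpos(): joint angles.
- robot.read_qvel(): joint speeds.
- robot.read_effort(): joint torques, N m.
- robot.read_position(): TCP position.
- robot.read_tcp_rot(): TCP orientation.
- robot.read_force(): force on the tool from outside, world axes, zero at the start.
- robot.read_ft_torque(): the same for the moment, N m.
- robot.read_grip_width(): opening from 0.0 (shut) to 1.0 (fully open).
- robot.read_finger_force(): force on a finger pad.
Only numpy, scipy, OpenCV 4.12 (cv2) and the standard library are available. Lean on these libraries where they do the work, as an engineer would, in place of code of your own. Each camera call takes 0.05 s, during which the arm holds its last target. There are 200 camera calls.

TASK

Load the blue housing into the tilted nest of the resin dosing station: lay it flat on the upper part of the white plate, its long side pointing down the slope, and let go so that it slides by itself down onto the lower ledge, without dropping it. Then push the orange-handled clamp along until it brings the housing fully home in the corner, flush with the ledge and tight against the fence's brass stop bar, press there with about 10 N for half a second (never more than 20 N on the housing), and let go with the clamp left closed against the housing. Leave the black housing and the other things where they are.

Things in the scene. Friction and masses are not known exactly. Their poses are not given: they have to be found in the camera images.
- housing: blue metal housing, an open-topped tray 90 mm long (its x), 44 mm wide (its y), 36 mm tall (z up), walls 4 mm, about 0.3 kg (varies), a green circuit board inside. Either end may go first. Starts flat on the table. Origin: centre of its underside. Grip it from outside across the 44 mm width.
- plate: white low-friction plate of the tilted nest, fixed. Origin on its upper surface; x points up the slope (18 deg), y towards the side fence, which is lower too (11 deg), z along its normal. Surface: x -75 to 105 mm, y -135 to 104 mm. Dark steel lower ledge along y, 14 mm high, 10 mm thick, its face at x = -75 mm: a housing flush with it has its centre at x = -30 mm.
- fence: dark steel side fence along the plate's low side, inner face at plate y = 104 mm, 14 mm high, carrying a brass stop bar (84 mm long, plate x -73 to 11 mm, 14 mm high). The bar is the housing's side stop; its face stands between plate y = 96 and 84 mm, set and locked differently each time and not measured: find it by feel. Origin: middle of the fence's underside; axes as the plate's.
- upper (a point): point on the plate's surface (x = 25, y = 25 mm in its frame, same axes): a housing laid with its centre here slides down to the ledge by itself, with friction 0.12 to 0.22; whether it also reaches the stop bar depends on the friction.
- clamp: sliding clamp on the plate: steel pad (40 mm along the slope, 10 mm thick, 4 to 26 mm above the plate) with an orange handle behind it. Origin: on the plate's surface below the middle of the pad's front face (towards the fence); axes as the plate's. Slides along plate y only, at x = -30 mm, from y = -55 (open) to 70 mm; it is closed, the housing between pad and stop bar, at 40 to 52. 3 N slides it; stays where left.
- handle (a point): middle of the top of the clamp's upright orange handle, 55 mm above the plate's surface, 50 mm behind the pad's front face (towards plate -y). The handle block is 40 mm along the plate's x, 16 mm along y, from 4 to 55 mm above the plate; a bar up to 14 mm above the plate joins it to the pad.
- black_housing: black plastic housing of the same size as the blue one: not for this job, leave it alone. Origin: centre of its underside.
- cup: clear plastic mixing cup, 72 mm wide and 85 mm tall, standing on the balance; bystander. Origin: centre of its underside.
- bottle: white bottle with a red cap, 64 mm wide, 170 mm tall; bystander. Origin: centre of its underside.
- jar: amber glass jar with a black cap, 72 mm wide, 85 mm tall; bystander. Origin: centre of its underside.
- wrench: steel wrench lying on the table; bystander. Origin: its underside.
- screwdriver: screwdriver lying on the table; bystander. Origin: its underside.
Not all that is in view belongs to the job. Leave any red look-alike of the housing alone.

How it is judged:
By the outcome, as a careful person would: the job done as asked, in the order asked, and still so for the second after the job is handed in, with the robot touching nothing.
It also fails if it takes over 64 s, if anything falls off the work surface, if the arm or the gripper's body presses on something with over 40 N, if the wrist force passes 120 N, or if a joint passes its speed limit or range.

## Working session

There is one attempt and no reset: what is moved stays moved. The work goes in short steps, each a Python script; the robot and the scene stay as the last script left them, time stands still between calls to the robot, and variables do not carry over. Pictures are saved under pics/ and viewed, at most 10 in all, crops included, and the job is handed in when it is done.

```bash
ls; mkdir -p pics
python3 - <<'E'
from rig import robot
import cv2,numpy as np
for n in("top","side"):
    p,d=robot.grab_frame(n); np.savez(f"pics/{n}0.npz",p=p,d=d)
    cv2.imwrite(f"pics/{n}0.png",cv2.resize(p[:,:,::-1],(800,600)))
    print(n,robot.camera_info(n),(d>0).mean())
print(robot.read_t(),robot.read_force(),robot.read_tcp_rot())
E
```

```text
pics
top {'vfov': 56.400629556350495, 'cx': 275.9304143556662, 'cy': 215.63502869363035, 'view': array([[-2.58195754e-02, -9.99647107e-01, -6.24593893e-03,
         4.81099241e-05],
       [-9.85696236e-01,  2.64991547e-02, -1.66435350e-01,
         5.58566229e-01],
       [ 1.66542128e-01,  1.85930842e-03, -9.86032587e-01,
         1.20536212e+00],
       [ 0.00000000e+00,  0.00000000e+00,  0.00000000e+00,
         1.00000000e+00]])} 0.9960246598639456
side {'vfov': 57.10659489347863, 'cx': 285.00562986814793, 'cy': 210.0130577361963, 'view': array([[ 0.99563757, -0.09312059, -0.00586457, -0.55105547],
       [-0.05641212, -0.55070596, -0.83279086,  0.13079199],
       [ 0.07432032,  0.8294887 , -0.55355667,  1.350652  ],
       [ 0.        ,  0.        ,  0.        ,  1.        ]])} 0.9960034013605442
0.1 [0.51841176 0.11964244 1.26441538] [[ 9.28335448e-01 -3.71743357e-01 -4.14695969e-04]
 [-3.71743561e-01 -9.28334375e-01 -1.41907003e-03]
 [ 1.42553333e-04  1.47153357e-03 -9.99998907e-01]]
```

View pics/top0.png

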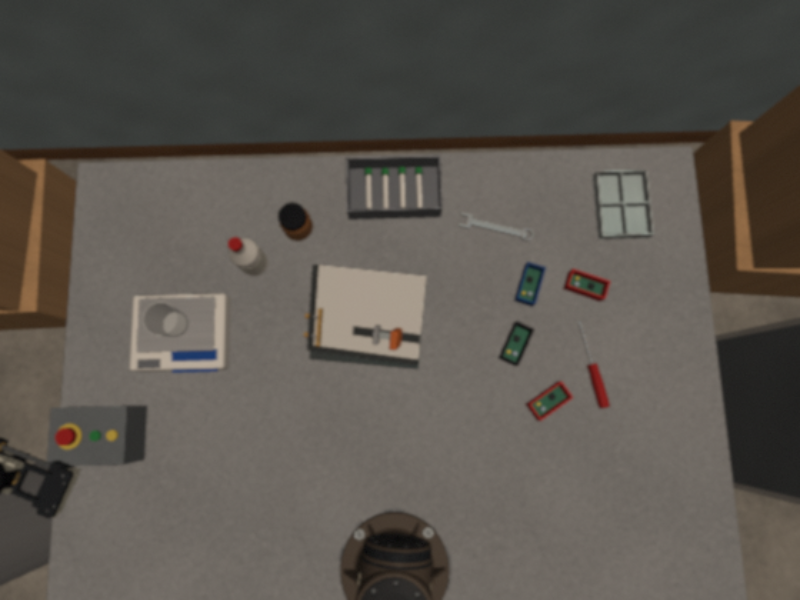

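View pics/side0.png

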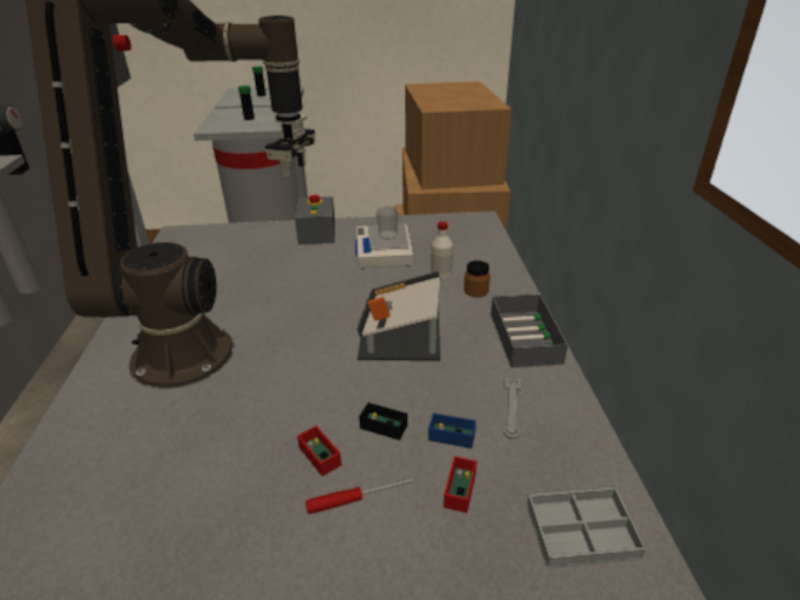

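Top view (800 px): nest at about (370,312) with its fence to the left and its ledge towards the robot. The blue housing is at (530,284), the black one at (517,343), and the clamp is open at (390,337). Next I measure the housing and the plate.

```bash
cat > h.py <<'E'
import numpy as np,cv2
from rig import robot
def cam(n):
    c=robot.camera_info(n); f=210/np.tan(np.radians(c["vfov"]/2)); V=c["view"]
    return f,c["cx"],c["cy"],V[:3,:3],V[:3,3]
def cloud(n,d):
    f,cx,cy,R,t=cam(n); v,u=np.mgrid[:420,:560]
    P=np.stack([(u-cx)/f*d,(v-cy)/f*d,d],-1)
    return (P-t)@R
def rays(n,uv,p0,nn):
    "cast pixel rays onto plane through p0 with normal nn"
    f,cx,cy,R,t=cam(n); uv=np.atleast_2d(uv).astype(float)
    D=np.c_[(uv[:,0]-cx)/f,(uv[:,1]-cy)/f,np.ones(len(uv))]@R; C=-t@R
    return C+D*(((p0-C)@nn)/(D@nn))[:,None]
def blue(p):
    h=cv2.cvtColor(p,cv2.COLOR_RGB2HSV)
    return (cv2.inRange(h,(100,110,40),(130,255,255))>0)
def biggest(m):
    c=max(cv2.findContours(m.astype(np.uint8),cv2.RETR_EXTERNAL,cv2.CHAIN_APPROX_NONE)[0],key=cv2.contourArea)
    return c[:,0]
E
python3 - <<'E'
from h import *
for n in("top","side"):
    z=np.load(f"pics/{n}0.npz");p,d=z["p"],z["d"];W=cloud(n,d)
    h=cv2.cvtColor(p,cv2.COLOR_RGB2HSV)
    # housing
    roi=(W[...,1]<0)&(W[...,0]>.3)&(W[...,2]>-.02)
    m=blue(p)&roi; c=biggest(m)
    mm=np.zeros((420,560),np.uint8);cv2.fillPoly(mm,[c],1)
    zz=W[...,2][(mm>0)&m]
    top=m&(mm>0)&(abs(W[...,2]-.036)<.008)
    print(n,"blue",m.sum(),"z pct",np.percentile(zz,[5,50,95]).round(3))
    X=rays(n,c,np.array([0,0,.036]),np.array([0,0,1.]))
    print(" contour rect",cv2.minAreaRect(X[:,:2].astype(np.float32)*1000))
    print(" depth rect",cv2.minAreaRect(W[top][:,:2].astype(np.float32)*1000),"table z",np.median(W[...,2][(W[...,1]<-.05)&(W[...,1]>-.1)&(W[...,0]>.4)&(W[...,0]<.5)]))
    # plate
    roi=(abs(W[...,0]-.58)<.2)&(abs(W[...,1]-.05)<.2)&(W[...,2]>.03)
    w=roi&(h[...,1]<60)&(h[...,2]>(110))
    P=W[w]; c0=np.median(P,0)
    for _ in range(6):
        q=P[abs((P-c0)@(nn:=np.linalg.svd(P-c0,full_matrices=False)[2][2]))<.006] if _ else P
        c0=q.mean(0);P=q
    nn=np.linalg.svd(P-c0,full_matrices=False)[2][2];nn*=np.sign(nn[2])
    print(" plate n",len(P),c0.round(4),nn.round(4),"tilt",np.degrees(np.arccos(nn[2])),"rms",((P-c0)@nn).std())
    wm=(w&(abs((W-c0)@nn)<.006)).astype(np.uint8); c=biggest(wm)
    E=rays(n,c,c0,nn)
    a=np.cross([0,1,0],nn);a/=np.linalg.norm(a);b=np.cross(nn,a)
    ab=np.c_[(E-c0)@a,(E-c0)@b]*1000
    print(" plate rect",cv2.minAreaRect(ab.astype(np.float32)))
    np.savez(f"pics/plate_{n}.npz",E=E,c0=c0,nn=nn,a=a,b=b)
    o=p.copy();o[wm>0]=[0,255,0];o[top]=[255,255,0]
    cv2.imwrite(f"pics/m_{n}.png",cv2.resize(o[110:270,190:420] if n=="top" else o[160:340,230:350],None,fx=3,fy=3)[:,:,::-1])
E
```

```text
top blue 93 z pct [0.019 0.035 0.04 ]
 contour rect ((593.9725952148438, -317.8998107910156), (40.42911148071289, 57.800025939941406), 72.4945068359375)
 depth rect ((595.1779174804688, -318.0604553222656), (40.393924713134766, 53.63070297241211), 71.0579833984375) table z 0.0013169341986541965
 plate n 3739 [0.5542 0.0425 0.088 ] [-0.2771  0.2255  0.934 ] tilt 20.93311181494923 rms 0.0021650614276238597
 plate rect ((-7.7733154296875, 1.64031982421875), (239.51412963867188, 181.19140625), 83.47203826904297)
side blue 489 z pct [0.006 0.023 0.035]
 contour rect ((608.6270751953125, -343.9847717285156), (71.19414520263672, 88.71935272216797), 70.87959289550781)
 depth rect ((614.2399291992188, -328.6517333984375), (51.026954650878906, 88.51199340820312), 69.53968048095703) table z 0.0036681539258298194
 plate n 1057 [0.5604 0.0214 0.0912] [-0.278   0.2233  0.9342] tilt 20.89275928786294 rms 0.001322818805931955
 plate rect ((-13.754280090332031, 17.10687255859375), (257.9979553222656, 186.17897033691406), 83.7821273803711)
```

Run:
```python
import cv2,numpy as np
a=cv2.imread("pics/m_top.png");b=cv2.imread("pics/m_side.png")
print(a.shape,b.shape)
H=600;b=cv2.resize(b,(int(b.shape[1]*.5),int(b.shape[0]*.5)));o=np.zeros((480+0,690,3),np.uint8);o[:480,:690]=a
c=np.zeros((600,800,3),np.uint8);c[:480,:690]=a[:480,:690]
c[330:330+270,800-180:]=b[:270,:180];cv2.imwrite("pics/m1.png",c)
```

```text
(480, 690, 3) (540, 360, 3)
```

View pics/m1.png

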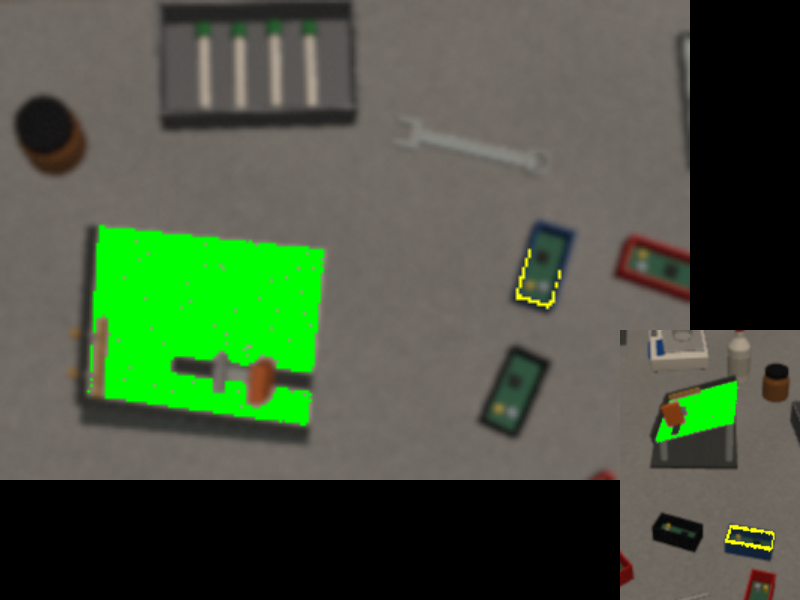

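The masks show the plate found cleanly (239.5×181 mm against 239×180). The blue mask is only partial, so I'll loosen it and compute the plate frame.

Run:
```python
from h import *
z=np.load("pics/plate_top.npz");c0,nn,a,b,E=[z[k] for k in("c0","nn","a","b","E")]
ab=np.c_[(E-c0)@a,(E-c0)@b]*1000
box=cv2.boxPoints(cv2.minAreaRect(ab.astype(np.float32)))/1000
B=c0+box[:,:1]*a+box[:,1:]*b
C=B.mean(0)
e=[B[1]-B[0],B[2]-B[1]]; L=[np.linalg.norm(v) for v in e]
y=e[np.argmax(L)]/max(L); y*=np.sign(y[1]); x=np.cross(y,nn)
R=np.c_[x,y,nn]
O=C-R@[.015,-.0155,0]
print("R",R.round(4).tolist(),"O",O.round(4),"slopes",np.degrees(np.arcsin(x[2])),np.degrees(np.arcsin(y[2])))
np.savez("plate.npz",R=R,O=O)
d=np.load("pics/top0.npz");p,dd=d["p"],d["d"];W=cloud("top",dd)
# brass / clamp in plate frame
Q=(W-O)@R*1000
h=cv2.cvtColor(p,cv2.COLOR_RGB2HSV)
on=(abs(Q[...,0])<130)&(abs(Q[...,1])<150)&(Q[...,2]>-10)&(Q[...,2]<80)
for nm,lo,hi in(("orange/brass",(5,90,60),(25,255,255)),):
    m=(cv2.inRange(h,lo,hi)>0)&on
    for s,k in(("handle",m&(Q[...,1]<20)),("brass",m&(Q[...,1]>50))):
        print(s,k.sum(),np.percentile(Q[k],[3,50,97],axis=0).round(1).tolist())
ht=on&(Q[...,2]>45);print("top handle",ht.sum(),Q[ht].mean(0),Q[ht].min(0),Q[ht].max(0))
f=on&(Q[...,1]>80)&(Q[...,2]>8);print("fence",np.percentile(Q[f],[3,50,97],axis=0).round(1).tolist())
for lo in(40,60,80):
    for n in("top",):
        roi=(W[...,1]<-.2)&(abs(W[...,0]-.6)<.1)&(W[...,1]>-.41)
        m=((cv2.inRange(h,(98,lo,20),(135,255,255))>0)&roi).astype(np.uint8)
        m=cv2.morphologyEx(m,cv2.MORPH_CLOSE,np.ones((5,5)));c=biggest(m)
        print(lo,cv2.minAreaRect(rays(n,c,np.array([0,0,.036]),np.array([0,0,1.]))[:,:2].astype(np.float32)*1000))
# height mask
roi=(abs(W[...,1]+.325)<.07)&(abs(W[...,0]-.61)<.065)&(W[...,2]>.027)&(W[...,2]<.05)
m=roi.astype(np.uint8);m=cv2.morphologyEx(m,cv2.MORPH_CLOSE,np.ones((5,5)));c=biggest(m)
print("height",cv2.minAreaRect(rays("top",c,np.array([0,0,.036]),np.array([0,0,1.]))[:,:2].astype(np.float32)*1000))
```

```text
R [[0.9452, 0.1727, -0.2771], [-0.1108, 0.9679, 0.2255], [0.3072, -0.1824, 0.934]] O [0.5354 0.0608 0.078 ] slopes 17.889981715976887 -10.511477205380908
handle 114 [[-47.9, -96.2, 0.7], [-27.4, -93.5, 51.2], [-10.1, -83.4, 57.6]]
brass 99 [[-70.7, 86.3, 2.5], [-32.0, 89.1, 12.9], [6.9, 120.4, 17.5]]
top handle 76 [-29.10093933 -88.50079837  53.94200872] [-49.78196542 -95.78248122  45.55187898] [ -9.7139774  -79.65158823  60.15408226]
fence [[-80.9, 86.3, 9.0], [-13.7, 106.3, 13.6], [96.1, 119.7, 18.5]]
40 ((609.6947021484375, -324.31744384765625), (46.54189682006836, 94.51966857910156), 70.23572540283203)
60 ((609.3723754882812, -323.88677978515625), (44.91108322143555, 93.01464080810547), 70.63895416259766)
80 ((609.3428344726562, -323.6518859863281), (42.693607330322266, 91.23568725585938), 70.64826202392578)
height ((611.7581176757812, -324.7962646484375), (44.79632568359375, 91.3853988647461), 70.65287780761719)
```

```bash
cat >> h.py <<'E'
PL=np.load("plate.npz") if __import__("os").path.exists("plate.npz") else None
R,O=PL["R"],PL["O"]
def pp(x,y,z): return O+R@(np.array([x,y,z])/1000)   # plate mm -> world
def frame(y,z): y=np.array(y)/np.linalg.norm(y);return np.c_[np.cross(y,z),y,z]
th=np.radians(70.64); S=np.array([np.cos(th),np.sin(th),0]); LNG=np.array([np.sin(th),-np.cos(th),0])
HC=np.array([.6094,-.3237,0]); OFF=.024
RG=frame(-S,[0,0,-1.]); RP=frame(-R[:,1],-R[:,2])
RC=[frame(s*R[:,0],-R[:,2]) for s in(1,-1)]
E
python3 - <<'E'
from h import *
g=HC+OFF*LNG
print("RG x",RG[:,0].round(3),"RP x",RP[:,0].round(3))
print("ik",robot.ik(g+[0,0,.25],RG),robot.ik(pp(49,25,8),RP),[robot.ik(pp(-30,-125,15),r) for r in RC])
t=robot.read_t()
robot.goto(g+[0,0,.2],RG); robot.move_gripper(.72)
print(robot.read_t()-t,robot.read_grip_width())
robot.servo_line(g+[0,0,.06],speed=.2)
f0=robot.read_force();robot.servo_line(g+[0,0,.007],speed=.08)
print("f",robot.read_force()-f0,robot.read_position(),robot.read_t())
p,d=robot.grab_frame("side");cv2.imwrite("pics/g1.png",cv2.resize(p[240:360,200:360],None,fx=4,fy=4)[:,:,::-1])
E
```

```text
RG x [ 0.943 -0.332  0.   ] RP x [ 0.945 -0.111  0.307]
ik [-12.09998433  23.54656651   8.25481194   0.         -74.70824543
  82.73998433] [ 35.75249695  13.5819     -45.74187254  41.02803358 -31.69844938
  10.31903296] [None, None]
4.25 0.7162458159196953
f [-1.0477477   0.18690378  0.56804518] [ 0.63231894 -0.33179337  0.0071241 ] 6.0083
```

View pics/g1.png

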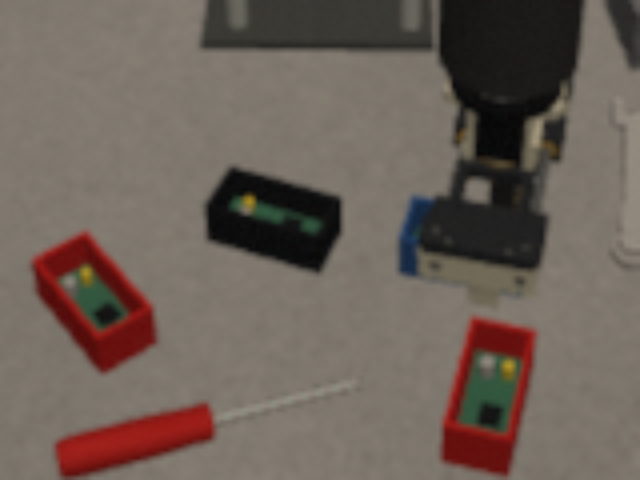

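The open gripper straddles the blue housing (around 470,240 in the crop), clear of the red ones. I'll grip and lift.

Run:
```python
from h import *
g=HC+OFF*LNG
robot.move_gripper(0.0); print("w",robot.read_grip_width()*88,robot.read_finger_force())
f0=robot.read_force()
robot.servo_line(g+[0,0,.15],speed=.15); print("df",robot.read_force()-f0)
p,d=robot.grab_frame("side");cv2.imwrite("pics/g2.png",cv2.resize(p[180:340,220:420],None,fx=4,fy=3.6)[:,:,::-1])
print(robot.read_t(), robot.read_qpos())
print("place",robot.ik(pp(49,25,60),RP),robot.ik(pp(49,25,5),RP))
for nm,z in(("n",-R[:,2]),("v",np.array([0,0,-1.])),("half",np.array([.14,-.11,-.98])),("back",np.array([-.2,0,-.98]))):
  z=z/np.linalg.norm(z)
  for k in(0,1):
    for s in(1,-1):
      y=s*R[:,k]; y=y-(y@z)*z; M=frame(y,z)
      print(nm,"xy"[k],s,[robot.ik(pp(-30,q,h),M) is not None for q,h in((-125,15),(-125,90),(-30,15),(-30,90))])
```

```text
w 44.232744646985644 29.87099200487137
df [-0.29192332 -0.15181112 -6.5465782 ]
7.675 [-1.20988923e+01  2.70321334e+01  3.52501484e-01 -2.38708851e-02
 -6.34581375e+01  8.27412500e+01]
place [ 39.77744857   9.38193589 -41.73570883  33.34673434 -39.62875994
  15.67924757] [ 35.47610015  13.83216173 -45.98055709  41.62209685 -31.23881573
   9.901952  ]
n x 1 [False, True, True, True]
n x -1 [False, True, True, True]
n y 1 [False, True, False, True]
n y -1 [False, True, True, True]
v x 1 [True, True, True, True]
v x -1 [True, True, True, True]
v y 1 [True, True, True, True]
v y -1 [True, True, True, True]
half x 1 [True, True, True, True]
half x -1 [True, True, True, True]
half y 1 [True, True, True, True]
half y -1 [True, True, True, True]
back x 1 [True, True, True, True]
back x -1 [True, True, True, True]
back y 1 [True, True, True, True]
back y -1 [True, True, True, True]
```

View pics/g2.png

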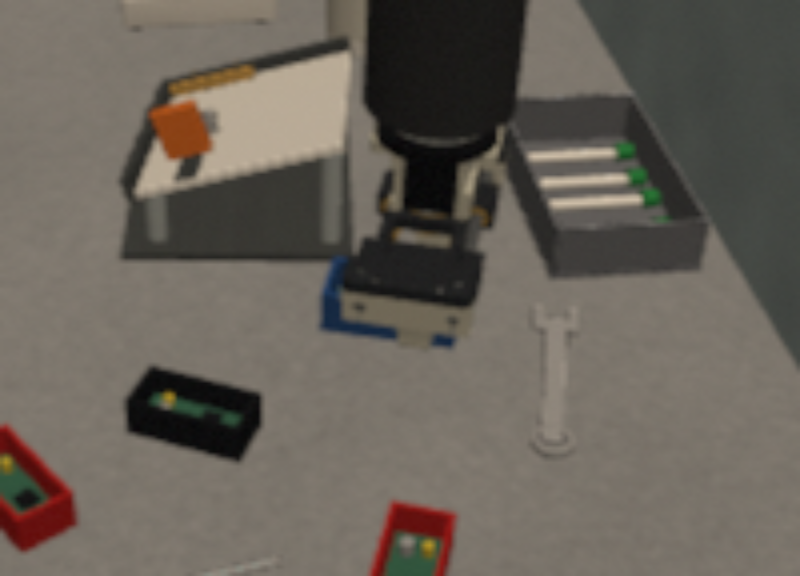

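Housing is held level. Carry it over the nest and lower it by feel.

Run:
```python
from h import *
X,Y=25+OFF*1000,25
robot.goto(pp(X,Y,150),RP); print(robot.read_t())
robot.servo_line(pp(X,Y,16),speed=.15); robot.dwell(.2)
n=R[:,2]; F=lambda:np.mean([robot.read_force() for _ in range(5)],0)
f0=F(); print("tare",f0,(robot.read_position()-O)@R*1000)
z=16
while z>2:
    z-=.7; robot.servo_line(pp(X,Y,z),speed=.03); f=(F()-f0)@R
    print(round(z,1),f.round(2))
    if f[2]>2.5: break
print(robot.read_t(),((robot.read_position()-O)@R*1000).round(2))
p,d=robot.grab_frame("side");cv2.imwrite("pics/g3.png",cv2.resize(p[150:290,230:370],None,fx=4,fy=4)[:,:,::-1])
```

```text
9.375
tare [ 0.40920707  0.08868628 -3.08302926] [49.50098167 25.44171765 16.83926669]
15.3 [ 0.35 -0.23 -1.1 ]
14.6 [ 0.06 -0.71  0.81]
13.9 [-0.5  -0.68  0.12]
13.2 [-0.79 -0.38  0.22]
12.5 [-0.17  0.47  0.76]
11.8 [-0.38 -0.01  0.24]
11.1 [-0.32 -0.79  0.74]
10.4 [-0.39  0.29  0.66]
9.7 [ 0.1   0.06 -0.32]
9.0 [-1.39 -0.79  0.24]
8.3 [-0.3   0.02 -0.38]
7.6 [-0.56  0.23 -0.36]
6.9 [ 0.33 -1.    4.94]
13.8667 [49.41 25.31  7.23]
```

View pics/g3.png

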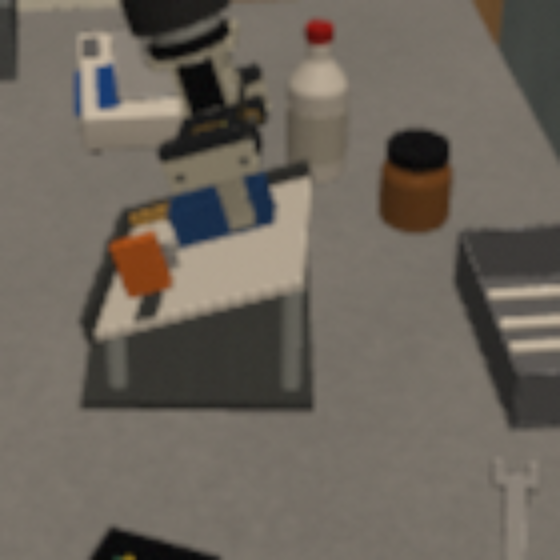

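Contact came at the expected height and the housing lies flush (220,210 in the crop). Release, retract and look.

Run:
```python
from h import *
X,Y=25+OFF*1000,25
t=robot.read_t();robot.move_gripper(1.0); print("open",robot.read_t()-t)
robot.dwell(.3); robot.servo_line(pp(X,Y,130),speed=.2)
robot.goto(pp(X+20,Y-150,150),RP)
print(robot.read_t())
p,d=robot.grab_frame("top");W=cloud("top",d);Q=(W-O)@R*1000
m=(Q[...,2]>22)&(Q[...,2]<46)&(abs(Q[...,0])<130)&(Q[...,1]>-10)&(Q[...,1]<110)
c=biggest(cv2.morphologyEx(m.astype(np.uint8),cv2.MORPH_CLOSE,np.ones((5,5))))
E=(rays("top",c,pp(0,0,36),R[:,2])-O)@R*1000
print("housing",cv2.minAreaRect(E[:,:2].astype(np.float32)))
cv2.imwrite("pics/g4.png",cv2.resize(p[170:270,200:320],None,fx=5,fy=5)[:,:,::-1])
```

```text
open 0.9000000000000004
16.5417Traceback (most recent call last):
  File "<stdin>", line 9, in <module>
  File "h.py", line 19, in biggest
    c=max(cv2.findContours(m.astype(np.uint8),cv2.RETR_EXTERNAL,cv2.CHAIN_APPROX_NONE)[0],key=cv2.contourArea)
ValueError: max() iterable argument is empty
```

Run:
```python
from h import *
p,d=robot.grab_frame("side");q,e=robot.grab_frame("top")
a=cv2.resize(p[150:290,230:370],(560,560));b=cv2.resize(q,(240,180))
o=np.zeros((560,800,3),np.uint8);o[:,:560]=a;o[:180,560:]=b
cv2.imwrite("pics/g4.png",o[:,:,::-1])
W=cloud("side",d);Q=(W-O)@R*1000
m=blue(p)&(abs(Q[...,0])<130)&(abs(Q[...,1])<120)&(Q[...,2]<50)&(Q[...,2]>-10)
print(m.sum(),np.percentile(Q[m],[2,50,98],axis=0).round(1).tolist())
```

```text
255 [[-70.4, 34.7, 4.6], [-23.4, 43.0, 23.3], [16.7, 83.8, 33.5]]
```

View pics/g4.png

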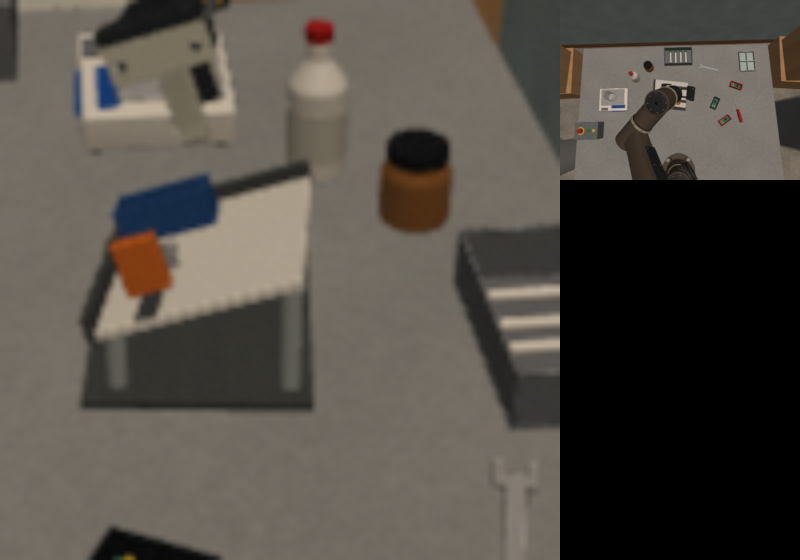

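The housing has slid to the ledge (blue spans plate x −70…17, near side y≈40). Next, the clamp: approach from behind with shut fingers, finger face parallel to the handle.

```bash
cat >> h.py <<'E'
zc=R@np.array([-.2,0,-np.sqrt(.96)]); 
def RK(s): return frame(s*(R[:,0]-(R[:,0]@zc)*zc),zc)
F=lambda:np.mean([robot.read_force() for _ in range(5)],0)
E
python3 - <<'E'
from h import *
q=robot.read_qpos();best=None
for s in(1,-1):
    js=[robot.ik(pp(-30,y,h),RK(s)) for y,h in((-118,130),(-118,20),(-20,20))]
    print(s,[None if j is None else np.round(j,0) for j in js])
    if all(j is not None for j in js):
        c=abs(js[0]-q).max()
        if best is None or c<best[0]: best=(c,s)
s=best[1];print("use",s)
open("sgn","w").write(str(s))
robot.move_gripper(0.0)
robot.goto(pp(-30,-120,130),RK(s)); robot.servo_line(pp(-30,-120,20),speed=.15)
robot.dwell(.2);f0=F();np.save("f0.npy",f0)
print(robot.read_t(),f0,((robot.read_position()-O)@R*1000).round(1))
y=-114
while y<-98:
    robot.servo_line(pp(-30,y,20),speed=.04);f=(F()-f0)@R
    if f[1]<-1.8: break
    y+=1
print("contact",y,f,robot.read_t())
p,d=robot.grab_frame("side");cv2.imwrite("pics/g5.png",cv2.resize(p[150:290,230:370],None,fx=4,fy=4)[:,:,::-1])
E
```

```text
1 [array([ 33.,  -3., -37.,  14., -59., 129.]), array([ 28.,   7., -44.,  19., -42., 129.]), array([ 37.,  11., -41.,  18., -43., 120.])]
-1 [array([ 33.,  -3., -37.,  14., -59., -51.]), array([ 28.,   7., -44.,  19., -42., -51.]), array([ 37.,  11., -41.,  18., -43., -60.])]
use -1
20.5583 [ 0.60777701 -1.21779122 -0.33078191] [ -29.4 -119.7   20.8]
contact -98 [-0.64853341 -0.51144931  2.76368509] 24.6083
```

View pics/g5.png

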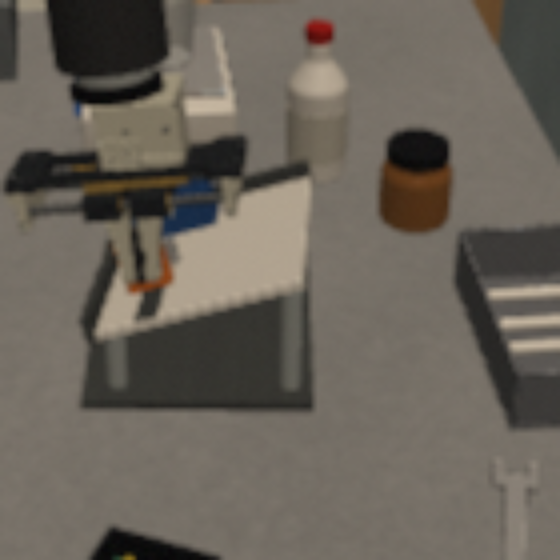

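Fingers are right behind the handle and aligned with it (145,265). Continue pushing with force watch.

Run:
```python
from h import *
f0=np.load("f0.npy")
print(((F()-f0)@R).round(2),((robot.read_position()-O)@R*1000).round(1))
y=-97
for i in range(12):
    robot.servo_line(pp(-30,y,20),speed=.05);f=(F()-f0)@R;print(y,f.round(1))
    y+=1.5
robot.servo_line(pp(-30,-60,20),speed=.05);print(((F()-f0)@R).round(2),robot.read_t())
p,d=robot.grab_frame("side");W=cloud("side",d);Q=(W-O)@R*1000
h=cv2.cvtColor(p,cv2.COLOR_RGB2HSV)
m=(cv2.inRange(h,(3,150,80),(20,255,255))>0)&(abs(Q[...,0])<70)&(Q[...,1]<70)&(Q[...,1]>-120)&(Q[...,2]>10)
print("handle",m.sum(),np.percentile(Q[m],[5,50,95],axis=0).round(1).tolist())
cv2.imwrite("pics/g6.png",cv2.resize(p[150:290,230:370],None,fx=4,fy=4)[:,:,::-1])
```

```text
[-0.67 -0.28  2.58] [-30. -99.  20.]
-97 [-0.1 -0.7  1.6]
-95.5 [-1.  -0.4  0.9]
-94.0 [-0.  -0.9  1.3]
-92.5 [-0.8 -0.6  1.3]
-91.0 [ 0.6 -0.5  1.1]
-89.5 [-0.2 -0.5  1.3]
-88.0 [-1.4 -0.9  1. ]
-86.5 [-1.  -1.   2.2]
-85.0 [-0.7 -0.4  1.6]
-83.5 [-1.1 -0.7  2. ]
-82.0 [-0.6 -0.9  1. ]
-80.5 [-1.5 -0.3  1.8]
[-0.64  0.21  0.89] 28.2167
handle 55 [[-38.6, -88.3, 13.0], [-11.5, -81.5, 107.6], [26.9, -47.7, 116.3]]
```

View pics/g6.png

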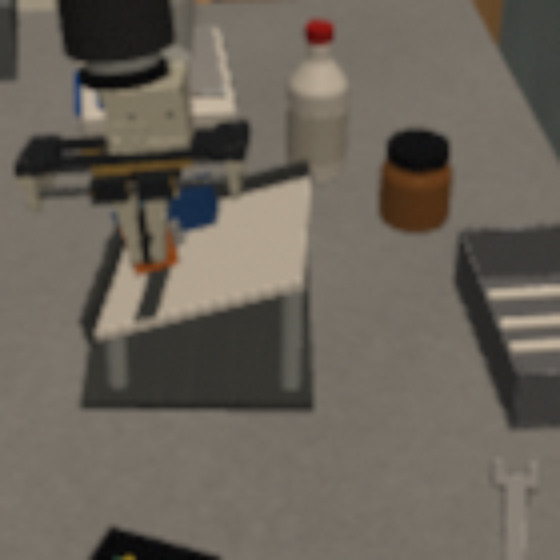

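The clamp is riding along ahead of the fingers. Now close it up by feel.

Run:
```python
from h import *
f0=np.load("f0.npy"); G=lambda:-((F()-f0)@R)[1]
robot.servo_line(pp(-30,-38,20),speed=.06); b=G(); print("base",b,robot.read_t())
y=-38; L=[]
while y<-8:
    y+=.25 if L and L[-1][1]>4 else .6
    robot.servo_line(pp(-30,y,20),speed=.03); f=G()
    L.append((round(y,2),round(f,1)))
    if f>10.5: break
print(L[-25:],robot.read_t())
H=[]
for _ in range(4):
    robot.dwell(.2);H.append(round(G(),1))
print("hold",H,((robot.read_position()-O)@R*1000).round(2),((F()-f0)@R).round(1),robot.read_t())
```

```text
base -0.273660128160504 28.7833
[(-37.4, np.float64(-0.1)), (-36.8, np.float64(-0.9)), (-36.2, np.float64(1.3)), (-35.6, np.float64(1.9)), (-35.0, np.float64(1.1)), (-34.4, np.float64(1.2)), (-33.8, np.float64(1.3)), (-33.2, np.float64(1.2)), (-32.6, np.float64(1.6)), (-32.0, np.float64(1.0)), (-31.4, np.float64(0.8)), (-30.8, np.float64(1.1)), (-30.2, np.float64(1.5)), (-29.6, np.float64(0.9)), (-29.0, np.float64(2.2)), (-28.4, np.float64(0.6)), (-27.8, np.float64(1.0)), (-27.2, np.float64(3.5)), (-26.6, np.float64(7.2)), (-26.35, np.float64(7.4)), (-26.1, np.float64(8.4)), (-25.85, np.float64(10.5)), (-25.6, np.float64(10.7))] 34.5333
hold [np.float64(11.2), np.float64(11.4), np.float64(11.7), np.float64(12.0)] [-30.12 -27.37  20.06] [  5.1 -12.    4.1] 35.3333
```

Stop found: the force rose firmly and held at 11–12 N (roughly 9–10 N on the housing after the 3 N of clamp friction) for 0.8 s. Back off and check.

Run:
```python
from h import *
robot.servo_line(pp(-30,-45,20),speed=.05); robot.servo_line(pp(-30,-60,140),speed=.2)
q=robot.read_qpos();q[0]-=60;robot.movej(q)
p,d=robot.grab_frame("top");W=cloud("top",d);Q=(W-O)@R*1000
m=(Q[...,2]>22)&(Q[...,2]<46)&(abs(Q[...,0])<130)&(Q[...,1]>32)&(Q[...,1]<110)
c=biggest(cv2.morphologyEx(m.astype(np.uint8),cv2.MORPH_CLOSE,np.ones((5,5))))
E=(rays("top",c,pp(0,0,36),R[:,2])-O)@R*1000
print("housing",cv2.minAreaRect(E[:,:2].astype(np.float32)))
h=(Q[...,2]>46)&(abs(Q[...,0])<70)&(abs(Q[...,1])<100)&(Q[...,2]<70);print("handle",Q[h].mean(0))
s,_=robot.grab_frame("side")
o=np.zeros((560,800,3),np.uint8);o[:400,:480]=cv2.resize(p[170:270,200:320],(480,400));o[240:,480:]=cv2.resize(s[150:290,230:370],(320,320))
cv2.imwrite("pics/g7.png",o[:,:,::-1]);print(robot.read_t())
```

```text
housing ((-28.42870330810547, 57.98924255371094), (92.86897277832031, 58.294097900390625), 0.15402191877365112)
handle [-29.77273437  -8.25649888  53.85260922]
38.4083
```

View pics/g7.png

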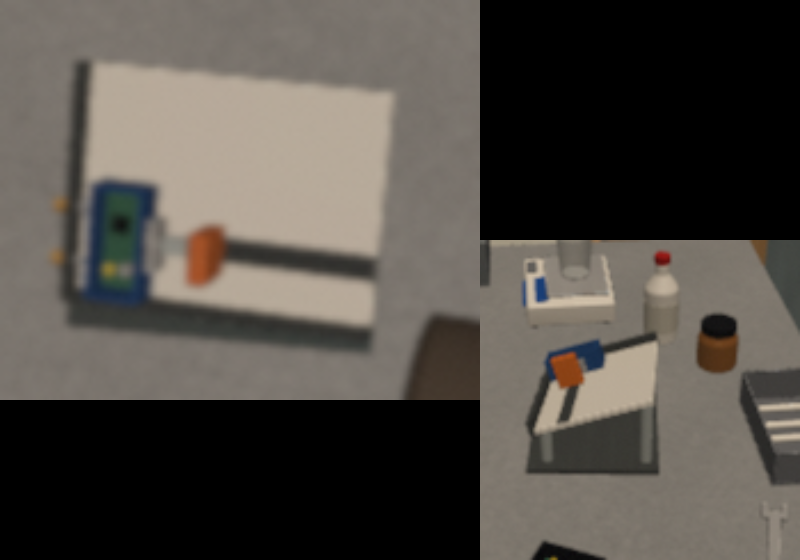

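The housing sits square (0.15°) in the corner. Its lower edge is at x ≈ −74.9, so it is on the ledge. The clamp is closed against it at y ≈ 42 and the robot is clear. Handing in.

```bash
python3 -c "
from rig import robot
print(robot.job_done())"
```

```text
the job is handed in; nothing more can be done
None
```

The job is handed in: the blue housing slid down by itself onto the ledge, and the clamp brought it home against the stop bar. I pressed for 0.8 s with 11–12 N at the wrist, which I estimate at 9–12 N on the housing, and left the clamp closed. The robot was clear at 38.4 s of the 64 s allowed.

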